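# Tug the lock box lid, free it with its keys if caught, hold it open

### The arm

A 6-joint arm with a two-finger parallel gripper is mounted at the origin on the work surface; the furniture and walls round the work are solid. World frame = base frame: x ahead of the robot, y to its left, z up, the work surface at z = 0. Lengths are in m, angles in rad, forces in N, time in s.
With the tool pointing down it reaches from about 0.325 to 0.775 m from the base axis. Payload 5.5 kg.
Tool frame: the origin (TCP) lies at the centre of the arm's flange, where the gripper is bolted on; the fingertips stand 182 mm ahead of it and the grasp point (between the pads) lies robot.grasp_offset ahead of it (robot.grasp_offset is the distance from the TCP to the grasp point, in m); z points along the fingers, y is the line along which they close (so a half turn about z gives the same grasp; the last joint's range is limited). The gripper opens to 88 mm and grips with 3 to 60 N. Pads are 20 mm wide; open, the fingers measure 115 mm over their backs; the gripper's body (75 mm by 178 mm) begins 61 mm behind the grasp point.
Start: joints at [-1.172, 0.091, 1.231, -0, 1.82, -0.057], TCP at [0.264, -0.539, 0.405] pointing down, gripper open.
Joint ranges: [-2.87, 2.87], [-0.86, 2.18], [0.17, 2.46], [-1.51, 4.65], [0.06, 2.69], [-2.65, 2.65]. Speed limits (rad/s): [2.57, 2.57, 3.01, 3.14, 3.14, 3.14].

### API

Orientations are given as a unit quaternion [x, y, z, w].
In Python, from plant import robot gives the robot as it stands.
- The arm moves only by the tool drive_tool, never from a script. Its argument "deltas" is a list of rows, each an object of numbers: "tx", "ty", "tz": the shift along the tool's x, y, z in m; "ax", "ay", "az": the turn, a rotation vector about the tool's x, y, z in rad; "fingers": the finger opening in m, from 0 to 0.0878. A call has 1 to 20 rows; each row shifts and turns the commanded pose from where the row before left it, along the tool's axes as they then stand; what a row does not reach is not made up. A row lasts 1/12 s, in which the tool goes at most 41.7 mm and 7.16 degrees, less where a joint would pass 70% of its speed; a pose out of reach is approached as far as the arm can. A call is refused whole if a number of a shift passes 0.0417 or a number of a turn 0.125, either way. A call with a gripper value outside its range is refused whole. The fingers move at their own pace and stop on an object; "newtons" is the grip in N (left out, the last holds). Time passes only in rows, so rows that do not move let the fingers close. It gives the time, the measured TCP pose, the force, the opening and the grip force at its end, in the units of the state.
- robot.read_state(): the state, without advancing time (a new reading comes with each control period).
- robot.grab_frame(name): name is "side" or "top" or "wrist"; returns a dict with "color" (420x560x3 uint8, blue, green, red), "depth" (420x560 float32, m along the optical axis (not along the pixel's ray), 0 where there is no reading), "camera_matrix" (3x3 intrinsics, pixels), "dist_coeffs" ([k1, k2, p1, p2, k3] as OpenCV has them; the pictures are not rectified), "R" (3x3) and "t" (3): a world point X has camera coordinates R X + t; the wrist camera has in their place "T_tool_cam" (4x4, takes a point from camera to tool coordinates, whose origin is the TCP and whose axes are the flange's). Camera axes: x right, y down, z forward; pixel columns grow to the right and rows downward; lengths in m; the calibration is good to about 2 mm. A picture is of the moment at which its call begins: read the wrist's pose just before it.
- robot.sign_off(): hands the job in; it is judged then, once.
The state is a dict: "time_s": time; "q": joint angles; "joint_velocities": joint speeds; "effort": joint torques, N m; "ee_pos": TCP position; "tool_rot": TCP orientation; "ft_force": force on the tool from outside, world axes, zero at the start; "ft_torque": the same for the moment, N m; "gripper_width": finger opening in m; "gripper_force": force on a finger pad.
Only numpy, scipy, OpenCV 4.12 (cv2) and the standard library are available. Lean on these libraries where they do the work, as an engineer would, in place of code of your own. Each camera call takes 0.05 s, during which the arm holds its last target. There are 200 camera calls.

### The job

Open the lid of the small wooden lock box on the rubber mat and finish with the robot still holding the lid up, open about 45 degrees. The lid is sometimes caught inside and sometimes not, so tug it first, before using the keys; if it is caught, free it by pressing the box's three round keys fully home, one at a time, from the smallest to the largest, and then raise it. Do not push the terracotta pot beside the box or the gem jar in front of the mat out of their places.

Things in the scene. Friction and masses are not known exactly. Their poses are not given: they have to be found in the camera images.
- lock_box: the fixed wooden lock box, 130 mm deep (x) x 180 mm wide (y) x 80 mm high, on a 3 mm mat. Origin: centre of its underside; x points from its front to its back (hinge side), y to its left seen from the front, z up. The left 65 mm is the lock block with the steel key plate (81 mm above the underside) and three keys in a row along x; the right 115 mm is the compartment under the lid.
- lid (a joint): angle of the lid in rad about a hinge along the box's y axis at its back: 0 shut, grows as the front edge rises, stop at 1.25. It falls shut from everywhere if not held. If its hidden hook is caught the lid lifts only about 0.05 rad (some 5 mm at the handle) and then stops dead (do not pull with more than about 20 N); if not caught it lifts freely. Lid mass 0.18 to 0.35 kg; the lid is 128 mm deep, 113 mm wide, 8 mm thick, its top 81 mm above the box's underside when shut.
- lid_handle (a point): middle of the lid's handle: a short T handle, a round steel bar 12 mm thick and 36 mm long (round ends) along the box's y axis on one 10 mm post under its middle, the bar's axis 40 mm above the lid's top and 16 mm back from the lid's front edge; with the lid shut it lies 112 mm in front of the hinge and 49 mm above it. It can be pinched from above with the fingers closing along the box's x; being round it turns between the pads as the lid rises.
- lid_hinge (a point): point on the hinge axis of the lid, in line (along box x) with the middle of the handle; fixed to the box.
- key_small_top (a point): centre of the top of the smallest round key: aluminium, 14 mm across, top 18 mm above the steel key plate; at rest it stands 6 mm proud of its round black collar (30 mm across, 12 mm high). Pressed home its top is flush with the collar; a closed pair of fingertips pressing on it is then stopped by the collar. z up. In the box frame at x = +42, y = +57.5 mm (rearmost).
- key_medium_top (a point): centre of the top of the middle-sized round key: aluminium, 21 mm across, top 18 mm above the steel key plate; at rest it stands 6 mm proud of its round black collar (37 mm across, 12 mm high). Pressed home its top is flush with the collar; a closed pair of fingertips pressing on it is then stopped by the collar. z up. In the box frame at x = -42, y = +57.5 mm (foremost).
- key_large_top (a point): centre of the top of the largest round key: aluminium, 28 mm across, top 18 mm above the steel key plate; at rest it stands 6 mm proud of its round black collar (44 mm across, 12 mm high). Pressed home its top is flush with the collar; a closed pair of fingertips pressing on it is then stopped by the collar. z up. In the box frame at x = 0, y = +57.5 mm (between the others).
- key_small (a joint): travel of the smallest key in m: 0 up, 0.006 fully down; a spring (about 0.8 N at the start, 2.6 N at the bottom, up to 1 N more from the works) brings it back up when let go. If its turn has not come it stops dead after about 1 mm and does nothing.
- key_medium (a joint): travel of the middle-sized key in m: 0 up, 0.006 fully down; a spring (about 0.8 N at the start, 2.6 N at the bottom, up to 1 N more from the works) brings it back up when let go. If its turn has not come it stops dead after about 1 mm and does nothing.
- key_large (a joint): travel of the largest key in m: 0 up, 0.006 fully down; a spring (about 0.8 N at the start, 2.6 N at the bottom, up to 1 N more from the works) brings it back up when let go. If its turn has not come it stops dead after about 1 mm and does nothing.
- tumbler1 (a joint): hidden works: shift in m of the first tumbler, always 0 at the start; the smallest key pressed home shoves it to about 0.0125, where it stays. Over 0.010 it lets the middle-sized key work.
- tumbler2 (a joint): hidden works: the same for the second tumbler, moved by the middle-sized key; over 0.010 it lets the largest key work.
- bolt (a joint): hidden works: the same for the bolt, always 0 at the start, moved by the largest key; over 0.010 the lid's hook is free. Whether the hook is caught under the bolt at the start is hidden and shows only by tugging the lid.
- pot: loose bystander: small terracotta pot, 67 mm across, 61 mm high, left of the box on the mat; origin at the centre of its foot, z up.
- jar: loose bystander: gem jar (clear, tan lid), 62 mm across, 90 mm high, standing on the table in front of the mat; origin at the centre of its foot, z up.

How it is judged:
By the outcome, as a careful person would: the job done as asked, in the order asked, and still so for the second after the job is handed in, while the arm keeps its last pose, push and grip.
It also fails if it takes over 54 s, if anything falls off the work surface, if the arm or the gripper's body presses on something with over 40 N, if the wrist force passes 120 N, or if a joint passes its speed limit or range.

## Working session

There is one attempt and no reset: what is moved stays moved. The work goes in short steps, Python scripts to look and compute and a tool call to move; the robot and the scene stay as the last step left them, time stands still between calls to the robot, and variables do not carry over. Pictures are saved under pics/ and viewed, at most 10 in all, crops included, and the job is handed in when it is done.

Besides the shell and the picture viewer there is one more tool, called after "Call:" as name(argument=value, ...), one argument or row to a line, values as JSON. drive_tool: Moves the arm, as the interface text tells. Its arguments: {"type":"object","properties":{"deltas":{"type":"array"},"newtons":{"type":"number"}},"required":["deltas"]}

```bash
mkdir -p pics; ls; python3 - <<'E'
from plant import robot
import cv2,numpy as np
print(robot.grasp_offset, robot.read_state())
for n in("top","side"):
    f=robot.grab_frame(n); cv2.imwrite(f"pics/{n}0.png",f["color"]); np.savez(f"{n}0.npz",**f)
    print(n,f["camera_matrix"],f["dist_coeffs"],f["R"],f["t"])
E
```

```text
pics
0.1633 {'time_s': 0.0, 'q': array([-1.17170179e+00,  9.18228021e-02,  1.23181286e+00, -3.05301265e-05,
        1.81978920e+00, -5.66932490e-02]), 'joint_velocities': array([-0.00019419,  0.00064638,  0.00038301, -0.00034859,  0.0003506 ,
       -0.00051806]), 'effort': array([ 6.82558184e-04, -4.46442354e+01, -4.06447542e+01,  7.00822100e-02,
        2.91234883e-02, -1.60061077e-04]), 'ee_pos': array([ 0.26412156, -0.53880228,  0.40356939]), 'tool_rot': array([ 9.74144818e-01,  2.25922629e-01, -1.70654489e-04, -9.00193265e-04]), 'ft_force': array([-0.03094529,  0.12236694, -0.79103081]), 'ft_torque': array([0.01970121, 0.03277778, 0.00888399]), 'gripper_force': 0.0, 'gripper_width': 0.08787710757846279}
top [[542.3997056    0.         276.68173463]
 [  0.         542.3997056  212.95203788]
 [  0.           0.           1.        ]] [0.02750192 0.         0.         0.         0.        ] [[-0.00106702 -0.999943   -0.01062313]
 [-0.99735431  0.00183629 -0.07267049]
 [ 0.07268585  0.01051748 -0.99729943]] [0.1665023  0.44705326 1.30599739]
side [[493.67803342   0.         286.20028335]
 [  0.         493.67803342 203.17012424]
 [  0.           0.           1.        ]] [-0.01450349  0.          0.          0.          0.        ] [[-9.99991719e-01  2.52008756e-06  4.06958199e-03]
 [-3.12270398e-03  6.40779774e-01 -7.67718392e-01]
 [-2.60964055e-03 -7.67724743e-01 -6.40774460e-01]] [ 0.40639175 -0.0339512   1.25591006]
```

View pics/top0.png

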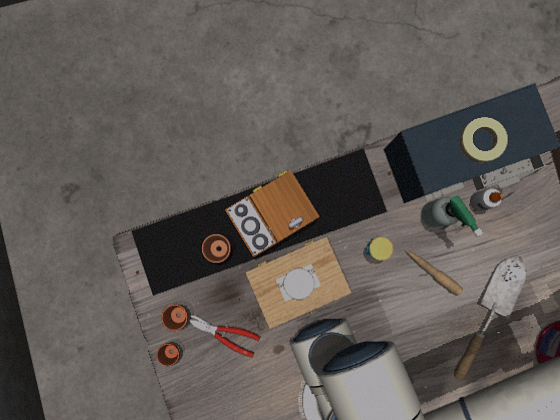

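View pics/side0.png

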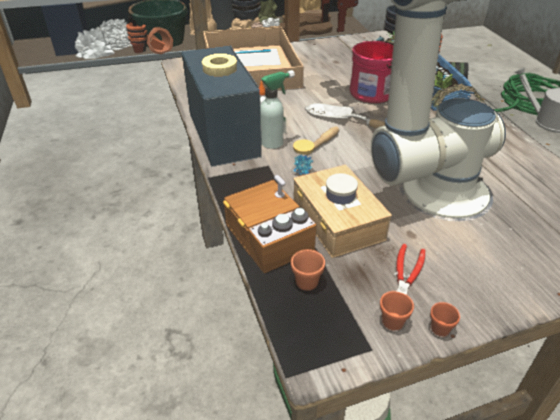

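The top view shows the box with keys at about (241,210), (250,226) and (260,242), and the handle at about (295,222). The pot is at (216,248) and the jar at (380,248). A wooden box stands in front and a tall dark cabinet at the upper right. I'll enlarge both views.

```bash
cat > h.py <<'E'
import cv2,numpy as np
def ray(f,uv,z):
    p=cv2.undistortPoints(np.array([[uv]],float),f["camera_matrix"],f["dist_coeffs"])[0,0]
    d=f["R"].T@np.array([p[0],p[1],1]); c=-f["R"].T@f["t"]
    return c+d*(z-c[2])/d[2]
def proj(f,X):
    return cv2.projectPoints(np.array(X,float).reshape(-1,3),cv2.Rodrigues(f["R"])[0],f["t"],f["camera_matrix"],f["dist_coeffs"])[0][:,0]
E
python3 - <<'E'
import cv2,numpy as np
a=np.load("top0.npz")["color"][165:265,200:330]; b=np.load("side0.npz")["color"][165:295,215:345]
cv2.imwrite("pics/c.png",np.hstack([cv2.resize(a[:, :],(390*1,300),interpolation=2),cv2.resize(b,(300,300),interpolation=2)]))
E
```

```text
(no output)
```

View pics/c.png

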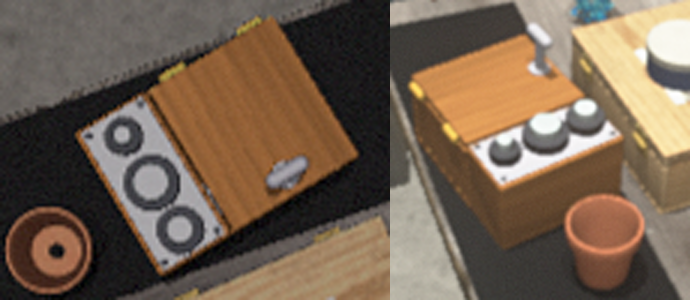

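The crop shows all three collars, smallest at the rear and medium at the front. The handle bar is near top pixel (295.7,222.3). Next I'll measure with masks.

```bash
python3 - <<'E'
import cv2,numpy as np
from h import *
f=dict(np.load("top0.npz")); g=dict(np.load("side0.npz"))
def blobs(f,x0,y0,x1,y1,t,k=6):
    c=cv2.resize(f["color"][y0:y1,x0:x1],None,fx=k,fy=k,interpolation=2)
    h=cv2.cvtColor(c,cv2.COLOR_BGR2HSV)
    m=((h[...,1]<70)&(h[...,2]>t)).astype(np.uint8)
    n,l,s,ce=cv2.connectedComponentsWithStats(m)
    r=[]
    for i in range(1,n):
        if s[i,4]>300: r.append((s[i,4]/k/k,[(ce[i][0]+.5)/k-.5+x0,(ce[i][1]+.5)/k-.5+y0])); 
    return r
for t in(100,120):
  for a,uv in blobs(f,225,165,320,260,t): print(t,round(a),np.round(uv,1),np.round(ray(f,uv,.102),4),np.round(ray(f,uv,.127),4))
E=[(124,136),(152,182),(181,230)]
for u,v in E: print(ray(f,(200+u/3,165+v/3),.0965))
print('handle',ray(f,(295.7,222.3),.126))
# lid centre / yaw from wood mask and plate corners
P=[ray(f,(200+u/3,165+v/3),.084) for u,v in[(78,133),(143,92),(230,235),(163,274)]]
print(np.round(P,4),np.mean(P,0))
e=np.linalg.norm(np.diff(P+[P[0]],axis=0),axis=1);print(e)
for A,B in((P[3],P[0]),(P[2],P[1])): print(np.degrees(np.arctan2(*(B-A)[1::-1])))
# depth check
d=f["depth"]
for uv in[(241,210),(250,226),(260,241),(296,222),(216,248),(380,248),(300,283),(300,250)]:
    z=d[uv[1],uv[0]];p=cv2.undistortPoints(np.array([[uv]],float),f["camera_matrix"],f["dist_coeffs"])[0,0]
    print(uv,np.round(f["R"].T@(np.array([p[0],p[1],1])*z-f["t"]),4))
E
```

```text
100 1106 [248.3 175.5] [0.5275 0.2301 0.102 ] [0.5239 0.2285 0.127 ]
100 37 [299.4 167.4] [0.5459 0.1126 0.102 ] [0.5419 0.1134 0.127 ]
100 704 [249.7 224.3] [0.4152 0.2265 0.102 ] [0.4139 0.225  0.127 ]
100 27 [240.2 209.4] [0.4494 0.2483 0.102 ] [0.4474 0.2464 0.127 ]
100 89 [295.1 221.9] [0.4205 0.123  0.102 ] [0.4191 0.1236 0.127 ]
100 115 [249.8 225.1] [0.4134 0.2263 0.102 ] [0.4121 0.2248 0.127 ]
100 63 [259.4 240.9] [0.3775 0.2043 0.102 ] [0.377  0.2032 0.127 ]
100 15 [316.9 238.8] [0.3822 0.0736 0.102 ] [0.3815 0.0752 0.127 ]
120 654 [249.6 224.2] [0.4155 0.2267 0.102 ] [0.4142 0.2252 0.127 ]
120 23 [240.2 209.4] [0.4494 0.2483 0.102 ] [0.4474 0.2464 0.127 ]
120 67 [294.9 221.4] [0.4218 0.1235 0.102 ] [0.4203 0.1241 0.127 ]
120 105 [249.8 225.1] [0.4134 0.2264 0.102 ] [0.4121 0.2249 0.127 ]
120 56 [259.4 240.9] [0.3775 0.2043 0.102 ] [0.3769 0.2032 0.127 ]
[0.44768658 0.24613376 0.0965    ]
[0.4124299  0.22461988 0.0965    ]
[0.37580987 0.20243456 0.0965    ]
handle [0.41834022 0.12222849 0.126     ]
[[0.4511 0.2827 0.084 ]
 [0.4828 0.2325 0.084 ]
 [0.3722 0.1653 0.084 ]
 [0.3423 0.2167 0.084 ]] [0.4120916  0.22428334 0.084     ]
[0.05937028 0.12945358 0.05948262 0.12713902]
31.240455040372627
31.289539352310076
(241, 210) [0.4478 0.2463 0.1049]
(250, 226) [0.411  0.2253 0.111 ]
(260, 241) [0.3772 0.2029 0.1035]
(296, 222) [0.4188 0.1216 0.129 ]
(216, 248) [3.623e-01 3.155e-01 1.000e-04]
(380, 248) [ 0.3612 -0.0715  0.0877]
(300, 283) [0.283  0.1128 0.1129]
(300, 250) [0.3568 0.1113 0.0757]
```

Call:
drive_tool(
  deltas=[
    {"tx":0.018,"ty":-0.029,"tz":-0.005,"fingers":0.05},
    {"tx":0.018,"ty":-0.029,"tz":-0.005},
    {"tx":0.018,"ty":-0.029,"tz":-0.005},
    {"tx":0.018,"ty":-0.029,"tz":-0.005},
    {"tx":0.018,"ty":-0.029,"tz":-0.005},
    {"tx":0.018,"ty":-0.029,"tz":-0.005},
    {"tx":0.018,"ty":-0.029,"tz":-0.005},
    {"tx":0.018,"ty":-0.029,"tz":-0.005},
    {"tx":0.018,"ty":-0.029,"tz":-0.005},
    {"tx":0.018,"ty":-0.029,"tz":-0.005},
    {"tx":0.025,"ty":-0.024,"tz":0.003},
    {"tx":0.025,"ty":-0.024,"tz":0.003},
    {"tx":0.025,"ty":-0.024,"tz":0.003},
    {"tx":0.025,"ty":-0.024,"tz":0.003},
    {"tx":0.025,"ty":-0.024,"tz":0.003},
    {"tx":0.025,"ty":-0.024,"tz":0.003},
    {"tx":0.025,"ty":-0.024,"tz":0.003},
    {"tx":0.025,"ty":-0.024,"tz":0.003},
    {"tx":0.025,"ty":-0.024,"tz":0.003},
    {"tx":0.025,"ty":-0.024,"tz":0.003},
  ],
)

```text
invalid input at $.deltas[0]: expected keys tx, ty, tz, ax, ay, az, fingers
```

Call:
drive_tool(
  deltas=[
    {"az":-0.119},
    {"az":-0.119},
    {"az":-0.119},
    {"az":-0.119},
    {"az":-0.119},
    {"az":-0.119},
    {"az":-0.119},
    {"az":-0.119},
    {"az":-0.119},
    {"az":-0.119},
    {"az":-0.119},
    {"az":-0.119},
    {"az":-0.119},
    {"az":-0.115},
    {},
    {},
    {},
  ],
)

```text
invalid input at $.deltas[0]: expected keys tx, ty, tz, ax, ay, az, fingers
```

Call:
drive_tool(
  deltas=[
    {"tx":0.018,"ty":-0.029,"tz":-0.005,"ax":0,"ay":0,"az":0,"fingers":0.05},
    {"tx":0.018,"ty":-0.029,"tz":-0.005,"ax":0,"ay":0,"az":0,"fingers":0.05},
    {"tx":0.018,"ty":-0.029,"tz":-0.005,"ax":0,"ay":0,"az":0,"fingers":0.05},
    {"tx":0.018,"ty":-0.029,"tz":-0.005,"ax":0,"ay":0,"az":0,"fingers":0.05},
    {"tx":0.018,"ty":-0.029,"tz":-0.005,"ax":0,"ay":0,"az":0,"fingers":0.05},
    {"tx":0.018,"ty":-0.029,"tz":-0.005,"ax":0,"ay":0,"az":0,"fingers":0.05},
    {"tx":0.018,"ty":-0.029,"tz":-0.005,"ax":0,"ay":0,"az":0,"fingers":0.05},
    {"tx":0.018,"ty":-0.029,"tz":-0.005,"ax":0,"ay":0,"az":0,"fingers":0.05},
    {"tx":0.018,"ty":-0.029,"tz":-0.005,"ax":0,"ay":0,"az":0,"fingers":0.05},
    {"tx":0.018,"ty":-0.029,"tz":-0.005,"ax":0,"ay":0,"az":0,"fingers":0.05},
    {"tx":0.025,"ty":-0.024,"tz":0.003,"ax":0,"ay":0,"az":0,"fingers":0.05},
    {"tx":0.025,"ty":-0.024,"tz":0.003,"ax":0,"ay":0,"az":0,"fingers":0.05},
    {"tx":0.025,"ty":-0.024,"tz":0.003,"ax":0,"ay":0,"az":0,"fingers":0.05},
    {"tx":0.025,"ty":-0.024,"tz":0.003,"ax":0,"ay":0,"az":0,"fingers":0.05},
    {"tx":0.025,"ty":-0.024,"tz":0.003,"ax":0,"ay":0,"az":0,"fingers":0.05},
    {"tx":0.025,"ty":-0.024,"tz":0.003,"ax":0,"ay":0,"az":0,"fingers":0.05},
    {"tx":0.025,"ty":-0.024,"tz":0.003,"ax":0,"ay":0,"az":0,"fingers":0.05},
    {"tx":0.025,"ty":-0.024,"tz":0.003,"ax":0,"ay":0,"az":0,"fingers":0.05},
    {"tx":0.025,"ty":-0.024,"tz":0.003,"ax":0,"ay":0,"az":0,"fingers":0.05},
    {"tx":0.025,"ty":-0.024,"tz":0.003,"ax":0,"ay":0,"az":0,"fingers":0.05},
  ],
)

```text
time_s: 1.77
ee_pos: [0.417, 0.1283, 0.4242]
tool_rot: [0.974, 0.226, -0.0, 0.0]
ft_force: [0.5, -0.1, 1.2]
gripper_width: 0.0506
gripper_force: 0.0
```

Call:
drive_tool(
  deltas=[
    {"tx":0,"ty":0,"tz":0,"ax":0,"ay":0,"az":-0.119,"fingers":0.05},
    {"tx":0,"ty":0,"tz":0,"ax":0,"ay":0,"az":-0.119,"fingers":0.05},
    {"tx":0,"ty":0,"tz":0,"ax":0,"ay":0,"az":-0.119,"fingers":0.05},
    {"tx":0,"ty":0,"tz":0,"ax":0,"ay":0,"az":-0.119,"fingers":0.05},
    {"tx":0,"ty":0,"tz":0,"ax":0,"ay":0,"az":-0.119,"fingers":0.05},
    {"tx":0,"ty":0,"tz":0,"ax":0,"ay":0,"az":-0.119,"fingers":0.05},
    {"tx":0,"ty":0,"tz":0,"ax":0,"ay":0,"az":-0.119,"fingers":0.05},
    {"tx":0,"ty":0,"tz":0,"ax":0,"ay":0,"az":-0.119,"fingers":0.05},
    {"tx":0,"ty":0,"tz":0,"ax":0,"ay":0,"az":-0.119,"fingers":0.05},
    {"tx":0,"ty":0,"tz":0,"ax":0,"ay":0,"az":-0.119,"fingers":0.05},
    {"tx":0,"ty":0,"tz":0,"ax":0,"ay":0,"az":-0.119,"fingers":0.05},
    {"tx":0,"ty":0,"tz":0,"ax":0,"ay":0,"az":-0.119,"fingers":0.05},
    {"tx":0,"ty":0,"tz":0,"ax":0,"ay":0,"az":-0.119,"fingers":0.05},
    {"tx":0,"ty":0,"tz":0,"ax":0,"ay":0,"az":-0.115,"fingers":0.05},
    {"tx":0,"ty":0,"tz":0,"ax":0,"ay":0,"az":0,"fingers":0.05},
    {"tx":0,"ty":0,"tz":0,"ax":0,"ay":0,"az":0,"fingers":0.05},
  ],
)

```text
time_s: 3.1
ee_pos: [0.4169, 0.1264, 0.4243]
tool_rot: [0.491, 0.871, -0.0, -0.0]
ft_force: [-0.0, -0.5, -1.1]
gripper_width: 0.0503
gripper_force: 0.0
```

```bash
cat >> h.py <<'E'
from scipy.spatial.transform import Rotation as Ro
C=np.array([.4433,.1772,.003]); YAW=np.radians(31.3)
def W(p): return C+Ro.from_euler('z',YAW).apply(p)
def rep(s,target=None):
    R=Ro.from_quat(s["tool_rot"]); M=R.as_matrix(); 
    print("t",round(s["time_s"],2),"p",np.round(s["ee_pos"],4),"yax",np.round(np.degrees(np.arctan2(M[1,1],M[0,1])),2),"z",np.round(M[:,2],3),"F",np.round(s["ft_force"],1),"w",round(s["gripper_width"],4),"g",round(s["gripper_force"],1))
    if target is not None: print("to go (tool axes)",np.round(R.inv().apply(target-s["ee_pos"]),4))
E
python3 - <<'E'
from plant import robot
from h import *
s=robot.read_state(); rep(s,W([-.048,-.0325,.121+.169])); print(s["q"])
w=robot.grab_frame("wrist"); cv2.imwrite("pics/w1.png",w["color"]); np.savez("w1.npz",**w,p=s["ee_pos"],q=s["tool_rot"])
E
```

```text
t 3.1 p [0.4169 0.1264 0.4243] yax 31.14 z [-0.001 -0.    -1.   ] F [-0.  -0.5 -1.1] w 0.0503 g 0.0
to go (tool axes) [-0.0028  0.001   0.1313]
[ 2.16252721e-01 -3.45503481e-01  1.59597761e+00 -6.48491573e-06
  1.89168316e+00 -3.27282736e-01]
```

View pics/w1.png

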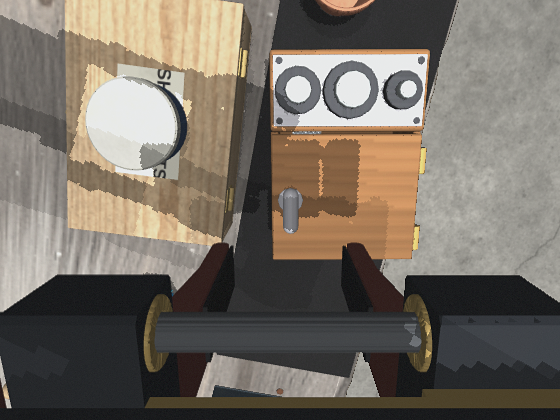

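The wrist view shows the handle bar at about (290,210), with keys at (298,88), (351,88) and (407,89) and the wooden box with the can to the left. I'll cast rays from these pixels to refine the position.

```bash
python3 - <<'E'
from h import *
w=dict(np.load("w1.npz")); T=w["T_tool_cam"]; R=Ro.from_quat(w["q"]).as_matrix()
Rc=R@T[:3,:3]; c=w["p"]+R@T[:3,3]
f=dict(camera_matrix=w["camera_matrix"],dist_coeffs=w["dist_coeffs"],R=Rc.T,t=-Rc.T@c)
img=w["color"]; h=cv2.cvtColor(img,cv2.COLOR_BGR2HSV)
for n,(u,v),z,b in(("h",(290,210),.124,[-.048,-.0325,.121]),("m",(298,88),.102,[-.042,.0575,.099]),("l",(351,88),.102,[0,.0575,.099]),("s",(407,89),.102,[.042,.0575,.099])):
    print(n,np.round(ray(f,(u,v),z),4),W(b).round(4),"expected px",proj(f,W(b)).round(1), "depth", w["depth"][v,u])
cv2.imwrite("pics/hz.png",cv2.resize(img[40:270,250:440],None,fx=3,fy=2.6))
E
```

```text
h [0.4194 0.1239 0.124 ] [0.4192 0.1245 0.124 ] expected px [[290.1 209.2]] depth 0.28400654
m [0.3775 0.2051 0.102 ] [0.3775 0.2045 0.102 ] expected px [[297.6  88.7]] depth 0.2831266
l [0.4124 0.2262 0.102 ] [0.4134 0.2263 0.102 ] expected px [[352.3  88.6]] depth 0.28544697
s [0.4496 0.2478 0.102 ] [0.4493 0.2482 0.102 ] expected px [[406.9  88.4]] depth 0.28388417
```

View pics/hz.png

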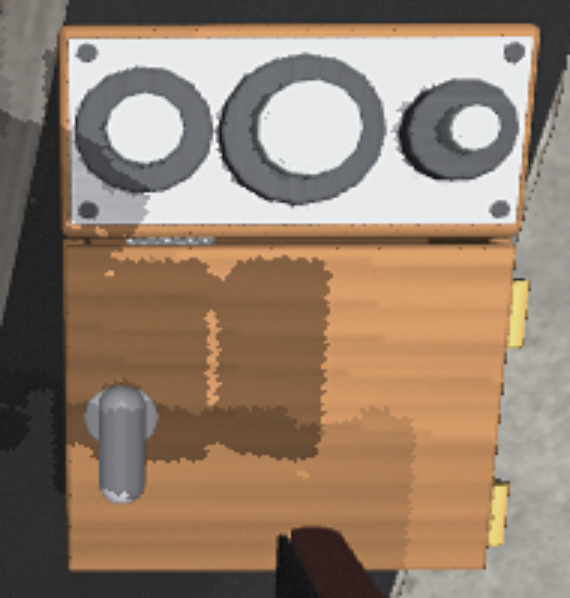

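The crop confirms the pose within 1 mm, so I'll descend and pinch the handle.

Call:
drive_tool(
  deltas=[
    {"tx":-0.003,"ty":0.001,"tz":0.03,"ax":0,"ay":0,"az":0,"fingers":0.05},
    {"tx":0,"ty":0,"tz":0.03,"ax":0,"ay":0,"az":0,"fingers":0.05},
    {"tx":0,"ty":0,"tz":0.03,"ax":0,"ay":0,"az":0,"fingers":0.05},
    {"tx":0,"ty":0,"tz":0.02,"ax":0,"ay":0,"az":0,"fingers":0.05},
    {"tx":0,"ty":0,"tz":0.015,"ax":0,"ay":0,"az":0,"fingers":0.05},
    {"tx":0,"ty":0,"tz":0.006,"ax":0,"ay":0,"az":0,"fingers":0.05},
    {"tx":0,"ty":0,"tz":0,"ax":0,"ay":0,"az":0,"fingers":0.05},
    {"tx":0,"ty":0,"tz":0,"ax":0,"ay":0,"az":0,"fingers":0.0},
    {"tx":0,"ty":0,"tz":0,"ax":0,"ay":0,"az":0,"fingers":0.0},
    {"tx":0,"ty":0,"tz":0,"ax":0,"ay":0,"az":0,"fingers":0.0},
    {"tx":0,"ty":0,"tz":0,"ax":0,"ay":0,"az":0,"fingers":0.0},
    {"tx":0,"ty":0,"tz":0,"ax":0,"ay":0,"az":0,"fingers":0.0},
    {"tx":0,"ty":0,"tz":0,"ax":0,"ay":0,"az":0,"fingers":0.0},
  ],
  newtons=25,
)

```text
time_s: 4.23
ee_pos: [0.4194, 0.1244, 0.2941]
tool_rot: [0.49, 0.872, 0.0, 0.0]
ft_force: [0.3, 0.4, -0.3]
gripper_width: 0.0135
gripper_force: 0.0
```

Call:
drive_tool(
  deltas=[
    {"tx":0,"ty":0,"tz":0,"ax":0,"ay":0,"az":0,"fingers":0.0},
    {"tx":0,"ty":0,"tz":0,"ax":0,"ay":0,"az":0,"fingers":0.0},
    {"tx":0,"ty":0,"tz":0,"ax":0,"ay":0,"az":0,"fingers":0.0},
  ],
)

```text
time_s: 4.48
ee_pos: [0.4197, 0.1246, 0.2941]
tool_rot: [0.49, 0.872, 0.001, 0.001]
ft_force: [5.6, 2.8, 0.2]
gripper_width: 0.0111
gripper_force: 25.0
```

Call:
drive_tool(
  deltas=[
    {"tx":0,"ty":0,"tz":-0.002,"ax":0,"ay":0,"az":0,"fingers":0.0},
    {"tx":0,"ty":0,"tz":-0.002,"ax":0,"ay":0,"az":0,"fingers":0.0},
    {"tx":0,"ty":0,"tz":0,"ax":0,"ay":0,"az":0,"fingers":0.0},
  ],
)

```text
time_s: 4.73
ee_pos: [0.4204, 0.125, 0.2971]
tool_rot: [0.49, 0.872, 0.002, 0.001]
ft_force: [12.4, 6.8, -8.7]
gripper_width: 0.011
gripper_force: 25.0
```

Call:
drive_tool(
  deltas=[
    {"tx":0,"ty":0,"tz":-0.0015,"ax":0,"ay":0,"az":0,"fingers":0.0},
    {"tx":0,"ty":0,"tz":0,"ax":0,"ay":0,"az":0,"fingers":0.0},
  ],
)

```text
time_s: 4.9
ee_pos: [0.4207, 0.1252, 0.2982]
tool_rot: [0.49, 0.872, 0.003, 0.002]
ft_force: [16.2, 7.2, -12.1]
gripper_width: 0.011
gripper_force: 25.0
```

Call:
drive_tool(
  deltas=[
    {"tx":0,"ty":0.0015,"tz":0,"ax":0,"ay":0,"az":0,"fingers":0.0},
    {"tx":0,"ty":0.0015,"tz":0,"ax":0,"ay":0,"az":0,"fingers":0.0},
    {"tx":0,"ty":0,"tz":0,"ax":0,"ay":0,"az":0,"fingers":0.0},
  ],
)

```text
time_s: 5.15
ee_pos: [0.422, 0.1259, 0.2982]
tool_rot: [0.49, 0.872, -0.001, -0.0]
ft_force: [4.1, 0.7, -5.0]
gripper_width: 0.0115
gripper_force: 25.0
```

Call:
drive_tool(
  deltas=[
    {"tx":0,"ty":0.0005,"tz":-0.001,"ax":0,"ay":0,"az":0,"fingers":0.0},
    {"tx":0,"ty":0,"tz":0,"ax":0,"ay":0,"az":0,"fingers":0.0},
  ],
)

```text
time_s: 5.32
ee_pos: [0.4224, 0.1262, 0.2997]
tool_rot: [0.49, 0.872, -0.0, -0.0]
ft_force: [4.7, 0.8, -5.7]
gripper_width: 0.0113
gripper_force: 25.0
```

Call:
drive_tool(
  deltas=[
    {"tx":0,"ty":0.001,"tz":-0.0015,"ax":0,"ay":0,"az":0,"fingers":0.0},
    {"tx":0,"ty":0,"tz":0,"ax":0,"ay":0,"az":0,"fingers":0.0},
  ],
)

```text
time_s: 5.48
ee_pos: [0.4231, 0.1266, 0.3011]
tool_rot: [0.49, 0.872, -0.001, -0.0]
ft_force: [3.4, -0.6, -7.6]
gripper_width: 0.0111
gripper_force: 25.0
```

Call:
drive_tool(
  deltas=[
    {"tx":0,"ty":0.0005,"tz":-0.001,"ax":0,"ay":0,"az":0,"fingers":0.0},
    {"tx":0,"ty":0,"tz":0,"ax":0,"ay":0,"az":0,"fingers":0.0},
  ],
)

```text
time_s: 5.65
ee_pos: [0.4235, 0.1268, 0.3019]
tool_rot: [0.49, 0.872, -0.001, -0.001]
ft_force: [3.6, 0.2, -10.3]
gripper_width: 0.0111
gripper_force: 25.0
```

Call:
drive_tool(
  deltas=[
    {"tx":0,"ty":0.0005,"tz":-0.0015,"ax":0,"ay":0,"az":0,"fingers":0.0},
    {"tx":0,"ty":0,"tz":0,"ax":0,"ay":0,"az":0,"fingers":0.0},
  ],
)

```text
time_s: 5.82
ee_pos: [0.424, 0.1271, 0.3031]
tool_rot: [0.49, 0.872, -0.001, -0.001]
ft_force: [5.0, 0.1, -14.0]
gripper_width: 0.0113
gripper_force: 25.0
```

```bash
python3 - <<'E'
from plant import robot
from h import *
s=robot.read_state(); rep(s)
w=robot.grab_frame("side"); np.savez("s2.npz",**w)
a=np.load("side0.npz")["color"][165:265,215:325]; b=w["color"][165:265,215:325]
cv2.imwrite("pics/s2.png",np.hstack([cv2.resize(i,None,fx=3.6,fy=3.6,interpolation=2) for i in(a,b)]))
E
```

```text
t 5.82 p [0.424  0.1271 0.3031] yax 31.34 z [-0.002 -0.001 -1.   ] F [  5.    0.1 -14. ] w 0.0113 g 25.0
```

View pics/s2.png

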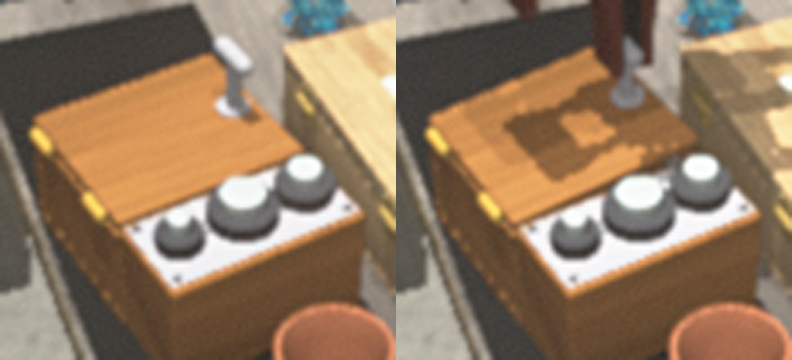

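The right half shows the lid raised only a few mm at the front, while the pull has climbed steadily to 14 N. The lid can weigh at most about 2 N at the handle, so it is caught. I'll lower it, let go and move to the smallest key.

Call:
drive_tool(
  deltas=[
    {"tx":0,"ty":-0.003,"tz":0.005,"ax":0,"ay":0,"az":0,"fingers":0.0},
    {"tx":0,"ty":-0.0025,"tz":0.0055,"ax":0,"ay":0,"az":0,"fingers":0.0},
    {"tx":0,"ty":0,"tz":0,"ax":0,"ay":0,"az":0,"fingers":0.05},
    {"tx":0,"ty":0,"tz":0,"ax":0,"ay":0,"az":0,"fingers":0.05},
    {"tx":0,"ty":0,"tz":0,"ax":0,"ay":0,"az":0,"fingers":0.05},
    {"tx":0,"ty":0,"tz":-0.01,"ax":0,"ay":0,"az":0,"fingers":0.05},
    {"tx":0,"ty":0,"tz":-0.02,"ax":0,"ay":0,"az":0,"fingers":0.05},
    {"tx":0,"ty":0,"tz":-0.03,"ax":0,"ay":0,"az":0,"fingers":0.05},
    {"tx":0.02,"ty":0.02,"tz":0,"ax":0,"ay":0,"az":0,"fingers":0.0},
    {"tx":0.02,"ty":0.02,"tz":0,"ax":0,"ay":0,"az":0,"fingers":0.0},
    {"tx":0.02,"ty":0.02,"tz":0,"ax":0,"ay":0,"az":0,"fingers":0.0},
    {"tx":0.02,"ty":0.02,"tz":0,"ax":0,"ay":0,"az":0,"fingers":0.0},
    {"tx":0.01,"ty":0.01,"tz":0,"ax":0,"ay":0,"az":0,"fingers":0.0},
    {"tx":0,"ty":0,"tz":0.02,"ax":0,"ay":0,"az":0,"fingers":0.0},
    {"tx":0,"ty":0,"tz":0,"ax":0,"ay":0,"az":0,"fingers":0.0},
    {"tx":0,"ty":0,"tz":0,"ax":0,"ay":0,"az":0,"fingers":0.0},
    {"tx":0,"ty":0,"tz":0,"ax":0,"ay":0,"az":0,"fingers":0.0},
  ],
)

```text
time_s: 7.28
ee_pos: [0.4494, 0.2477, 0.3348]
tool_rot: [0.49, 0.872, 0.0, 0.0]
ft_force: [-0.5, 1.0, -0.0]
gripper_width: 0.0005
gripper_force: 0.0
```

```bash
python3 - <<'E'
from plant import robot
from h import *
s=robot.read_state(); rep(s,W([.042,.0575,.099+.182]))
E
```

```text
t 7.28 p [0.4494 0.2477 0.3348] yax 31.32 z [ 0.001  0.    -1.   ] F [-0.5  1.  -0. ] w 0.0005 g 0.0
to go (tool axes) [0.0004 0.0001 0.0508]
```

Call:
drive_tool(
  deltas=[
    {"tx":0,"ty":0,"tz":0.025,"ax":0,"ay":0,"az":0,"fingers":0.0},
    {"tx":0,"ty":0,"tz":0.015,"ax":0,"ay":0,"az":0,"fingers":0.0},
    {"tx":0,"ty":0,"tz":0.006,"ax":0,"ay":0,"az":0,"fingers":0.0},
    {"tx":0,"ty":0,"tz":0.003,"ax":0,"ay":0,"az":0,"fingers":0.0},
    {"tx":0,"ty":0,"tz":0.002,"ax":0,"ay":0,"az":0,"fingers":0.0},
    {"tx":0,"ty":0,"tz":0.002,"ax":0,"ay":0,"az":0,"fingers":0.0},
    {"tx":0,"ty":0,"tz":0.002,"ax":0,"ay":0,"az":0,"fingers":0.0},
    {"tx":0,"ty":0,"tz":0,"ax":0,"ay":0,"az":0,"fingers":0.0},
  ],
)

```text
time_s: 7.95
ee_pos: [0.4495, 0.2479, 0.2821]
tool_rot: [0.49, 0.872, 0.001, 0.001]
ft_force: [-5.2, -4.8, 12.0]
gripper_width: 0.0004
gripper_force: 5.7
```

Call:
drive_tool(
  deltas=[
    {"tx":0,"ty":0,"tz":0.0015,"ax":0,"ay":0,"az":0,"fingers":0.0},
    {"tx":0,"ty":0,"tz":0,"ax":0,"ay":0,"az":0,"fingers":0.0},
  ],
)

```text
time_s: 8.12
ee_pos: [0.4494, 0.2478, 0.2819]
tool_rot: [0.49, 0.872, 0.001, 0.001]
ft_force: [-8.5, -5.2, 18.2]
gripper_width: 0.0002
gripper_force: 8.8
```

Call:
drive_tool(
  deltas=[
    {"tx":0,"ty":0,"tz":0.0015,"ax":0,"ay":0,"az":0,"fingers":0.0},
    {"tx":0,"ty":0,"tz":0,"ax":0,"ay":0,"az":0,"fingers":0.0},
  ],
)

```text
time_s: 8.28
ee_pos: [0.4493, 0.2478, 0.2818]
tool_rot: [0.49, 0.872, 0.002, 0.002]
ft_force: [-10.7, -6.9, 23.8]
gripper_width: 0.0003
gripper_force: 11.8
```

Call:
drive_tool(
  deltas=[
    {"tx":0,"ty":0,"tz":-0.006,"ax":0,"ay":0,"az":0,"fingers":0.0},
    {"tx":0,"ty":0,"tz":0,"ax":0,"ay":0,"az":0,"fingers":0.0},
  ],
)

```text
time_s: 8.45
ee_pos: [0.4498, 0.2482, 0.2847]
tool_rot: [0.49, 0.872, 0.002, 0.001]
ft_force: [0.0, -0.2, 2.0]
gripper_width: 0.0001
gripper_force: 0.9
```

```bash
python3 - <<'E'
from plant import robot
from h import *
w=dict(np.load("w1.npz")); T=w["T_tool_cam"]; R=Ro.from_quat(w["q"]).as_matrix()
def P(u,v):
    p=cv2.undistortPoints(np.array([[[u,v]]],float),w["camera_matrix"],w["dist_coeffs"])[0,0]
    z=np.median(w["depth"][v-2:v+3,u-2:u+3]); return w["p"]+R@(T[:3,:3]@(z*np.array([p[0],p[1],1]))+T[:3,3])
for n,u,v in(("small",407,89),("large",351,88),("med",298,88),("plate",325,60),("collarL",351,58),("collarS",391,90),("lid",380,180)): print(n,P(u,v).round(4))
rep(robot.read_state())
f=robot.grab_frame("side"); np.savez("s3.npz",**f)
cv2.imwrite("pics/s3.png",cv2.resize(f["color"][165:265,215:325],None,fx=5,fy=5,interpolation=2))
E
```

```text
small [0.4488 0.2471 0.1055]
large [0.412  0.2257 0.1057]
med [0.3775 0.2049 0.1056]
plate [0.3846 0.2358 0.0838]
collarL [0.4015 0.2478 0.0841]
collarS [0.4408 0.2422 0.0953]
lid [0.4777 0.1786 0.0834]
t 8.45 p [0.4498 0.2482 0.2847] yax 31.34 z [ 0.005  0.002 -1.   ] F [ 0.  -0.2  2. ] w 0.0001 g 0.9
```

View pics/s3.png

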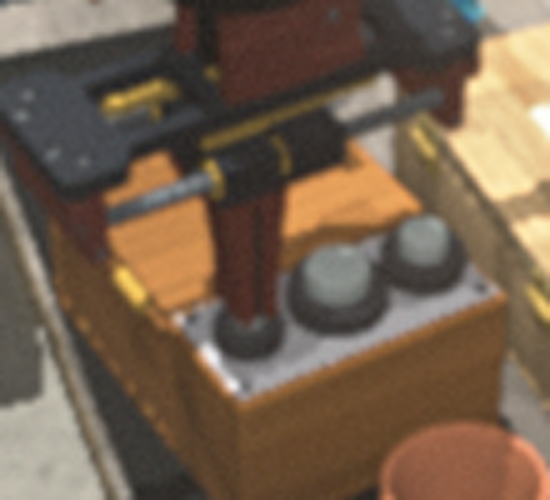

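The fingertips stand on the smallest key, whose top is level with the collar. The stop at TCP z=0.2818 was hard (24 N), well above the 3.6 N spring, so I take it as home. The depth reading puts the key tops at 0.1055, so home should be about 0.2815, which fits. The medium key's travel will confirm it.

Call:
drive_tool(
  deltas=[
    {"tx":0,"ty":0,"tz":-0.01,"ax":0,"ay":0,"az":0,"fingers":0.0},
    {"tx":0,"ty":0,"tz":-0.02,"ax":0,"ay":0,"az":0,"fingers":0.0},
    {"tx":0,"ty":-0.028,"tz":0,"ax":0,"ay":0,"az":0,"fingers":0.0},
    {"tx":0,"ty":-0.028,"tz":0,"ax":0,"ay":0,"az":0,"fingers":0.0},
    {"tx":0,"ty":-0.028,"tz":0,"ax":0,"ay":0,"az":0,"fingers":0.0},
    {"tx":0,"ty":0,"tz":0.01,"ax":0,"ay":0,"az":0,"fingers":0.0},
    {"tx":0,"ty":0,"tz":0.01,"ax":0,"ay":0,"az":0,"fingers":0.0},
    {"tx":0,"ty":0,"tz":0,"ax":0,"ay":0,"az":0,"fingers":0.0},
    {"tx":0,"ty":0,"tz":0,"ax":0,"ay":0,"az":0,"fingers":0.0},
  ],
)

```text
time_s: 9.25
ee_pos: [0.378, 0.2046, 0.2903]
tool_rot: [0.49, 0.872, -0.001, -0.001]
ft_force: [-0.3, 0.7, 0.6]
gripper_width: 0.0006
gripper_force: 0.0
```

```bash
python3 - <<'E'
from plant import robot
from h import *
s=robot.read_state(); rep(s,W([-.042,.0575,.099+.182]))
E
```

```text
t 9.25 p [0.378  0.2046 0.2903] yax 31.34 z [-0.002 -0.001 -1.   ] F [-0.3  0.7  0.6] w 0.0006 g 0.0
to go (tool axes) [ 0.0002 -0.0004  0.0063]
```

Call:
drive_tool(
  deltas=[
    {"tx":0,"ty":0,"tz":0.002,"ax":0,"ay":0,"az":0,"fingers":0.0},
    {"tx":0,"ty":0,"tz":0.001,"ax":0,"ay":0,"az":0,"fingers":0.0},
    {"tx":0,"ty":0,"tz":0,"ax":0,"ay":0,"az":0,"fingers":0.0},
  ],
)

```text
time_s: 9.5
ee_pos: [0.3781, 0.2046, 0.2884]
tool_rot: [0.49, 0.872, -0.0, -0.0]
ft_force: [0.3, 1.0, 0.4]
gripper_width: 0.0007
gripper_force: 0.0
```

Call:
drive_tool(
  deltas=[
    {"tx":0,"ty":0,"tz":0.002,"ax":0,"ay":0,"az":0,"fingers":0.0},
    {"tx":0,"ty":0,"tz":0,"ax":0,"ay":0,"az":0,"fingers":0.0},
  ],
)

```text
time_s: 9.67
ee_pos: [0.3779, 0.2045, 0.2867]
tool_rot: [0.49, 0.872, 0.0, 0.0]
ft_force: [0.9, -0.5, 1.2]
gripper_width: 0.0005
gripper_force: 0.6
```

Call:
drive_tool(
  deltas=[
    {"tx":0,"ty":0,"tz":0.002,"ax":0,"ay":0,"az":0,"fingers":0.0},
    {"tx":0,"ty":0,"tz":0,"ax":0,"ay":0,"az":0,"fingers":0.0},
  ],
)

```text
time_s: 9.83
ee_pos: [0.3778, 0.2045, 0.2848]
tool_rot: [0.49, 0.872, 0.0, 0.0]
ft_force: [2.2, 0.9, 1.5]
gripper_width: 0.0004
gripper_force: 1.0
```

Call:
drive_tool(
  deltas=[
    {"tx":0,"ty":0,"tz":0.002,"ax":0,"ay":0,"az":0,"fingers":0.0},
    {"tx":0,"ty":0,"tz":0,"ax":0,"ay":0,"az":0,"fingers":0.0},
  ],
)

```text
time_s: 10.0
ee_pos: [0.3778, 0.2044, 0.2828]
tool_rot: [0.49, 0.872, 0.0, 0.0]
ft_force: [1.7, -0.3, 2.3]
gripper_width: 0.0003
gripper_force: 1.3
```

The medium key is travelling freely, which confirms the small key went home.

Call:
drive_tool(
  deltas=[
    {"tx":0,"ty":0,"tz":0.002,"ax":0,"ay":0,"az":0,"fingers":0.0},
    {"tx":0,"ty":0,"tz":0.002,"ax":0,"ay":0,"az":0,"fingers":0.0},
    {"tx":0,"ty":0,"tz":0,"ax":0,"ay":0,"az":0,"fingers":0.0},
  ],
)

```text
time_s: 10.25
ee_pos: [0.3776, 0.2044, 0.282]
tool_rot: [0.49, 0.872, 0.001, 0.001]
ft_force: [-4.3, -1.9, 16.2]
gripper_width: 0.0002
gripper_force: 8.8
```

Call:
drive_tool(
  deltas=[
    {"tx":0,"ty":0,"tz":0.001,"ax":0,"ay":0,"az":0,"fingers":0.0},
    {"tx":0,"ty":0,"tz":0,"ax":0,"ay":0,"az":0,"fingers":0.0},
  ],
)

```text
time_s: 10.42
ee_pos: [0.3775, 0.2044, 0.2819]
tool_rot: [0.49, 0.872, 0.001, 0.001]
ft_force: [-7.2, -3.6, 21.9]
gripper_width: 0.0004
gripper_force: 11.1
```

Call:
drive_tool(
  deltas=[
    {"tx":0,"ty":0,"tz":-0.01,"ax":0,"ay":0,"az":0,"fingers":0.0},
    {"tx":0,"ty":0,"tz":-0.016,"ax":0,"ay":0,"az":0,"fingers":0.0},
    {"tx":0,"ty":0.021,"tz":0,"ax":0,"ay":0,"az":0,"fingers":0.0},
    {"tx":0,"ty":0.021,"tz":0,"ax":0,"ay":0,"az":0,"fingers":0.0},
    {"tx":0,"ty":0,"tz":0.009,"ax":0,"ay":0,"az":0,"fingers":0.0},
    {"tx":0,"ty":0,"tz":0.008,"ax":0,"ay":0,"az":0,"fingers":0.0},
    {"tx":0,"ty":0,"tz":0,"ax":0,"ay":0,"az":0,"fingers":0.0},
    {"tx":0,"ty":0,"tz":0,"ax":0,"ay":0,"az":0,"fingers":0.0},
  ],
)

```text
time_s: 11.08
ee_pos: [0.4129, 0.2258, 0.2858]
tool_rot: [0.49, 0.872, -0.001, -0.001]
ft_force: [0.3, 0.1, 1.6]
gripper_width: 0.0007
gripper_force: 0.7
```

Call:
drive_tool(
  deltas=[
    {"tx":0,"ty":0,"tz":0.002,"ax":0,"ay":0,"az":0,"fingers":0.0},
    {"tx":0,"ty":0,"tz":0.001,"ax":0,"ay":0,"az":0,"fingers":0.0},
    {"tx":0,"ty":0,"tz":0,"ax":0,"ay":0,"az":0,"fingers":0.0},
  ],
)

```text
time_s: 11.33
ee_pos: [0.413, 0.2259, 0.2835]
tool_rot: [0.49, 0.872, -0.001, -0.0]
ft_force: [-1.3, -0.1, 1.8]
gripper_width: 0.0006
gripper_force: 1.1
```

Call:
drive_tool(
  deltas=[
    {"tx":0,"ty":0,"tz":0.002,"ax":0,"ay":0,"az":0,"fingers":0.0},
    {"tx":0,"ty":0,"tz":0.002,"ax":0,"ay":0,"az":0,"fingers":0.0},
    {"tx":0,"ty":0,"tz":0.001,"ax":0,"ay":0,"az":0,"fingers":0.0},
    {"tx":0,"ty":0,"tz":0,"ax":0,"ay":0,"az":0,"fingers":0.0},
  ],
)

```text
time_s: 11.67
ee_pos: [0.4131, 0.226, 0.282]
tool_rot: [0.49, 0.872, 0.0, 0.0]
ft_force: [-9.3, -4.2, 19.3]
gripper_width: 0.0004
gripper_force: 9.2
```

All three keys are home. Back to the handle.

Call:
drive_tool(
  deltas=[
    {"tx":0,"ty":0,"tz":-0.015,"ax":0,"ay":0,"az":0,"fingers":0.0},
    {"tx":0,"ty":0,"tz":-0.04,"ax":0,"ay":0,"az":0,"fingers":0.0},
    {"tx":-0.03,"ty":-0.016,"tz":0,"ax":0,"ay":0,"az":0,"fingers":0.05},
    {"tx":-0.03,"ty":-0.016,"tz":0,"ax":0,"ay":0,"az":0,"fingers":0.05},
    {"tx":-0.03,"ty":-0.016,"tz":0,"ax":0,"ay":0,"az":0,"fingers":0.05},
    {"tx":0,"ty":0,"tz":0,"ax":0,"ay":0,"az":0,"fingers":0.05},
    {"tx":0,"ty":0,"tz":0,"ax":0,"ay":0,"az":0,"fingers":0.05},
    {"tx":0,"ty":0,"tz":0,"ax":0,"ay":0,"az":0,"fingers":0.05},
  ],
)

```text
time_s: 12.33
ee_pos: [0.4193, 0.1245, 0.3334]
tool_rot: [0.49, 0.872, 0.0, -0.0]
ft_force: [0.8, -0.5, 0.5]
gripper_width: 0.0369
gripper_force: 0.0
```

```bash
python3 - <<'E'
from plant import robot
from h import *
s=robot.read_state(); rep(s,W([-.048,-.0325,.121+.169])); print(s["q"])
E
```

```text
t 12.33 p [0.4193 0.1245 0.3334] yax 31.3 z [-0.     0.001 -1.   ] F [ 0.8 -0.5  0.5] w 0.0369 g 0.0
to go (tool axes) [ 0.     -0.0002  0.0404]
[ 2.10669512e-01 -3.58477319e-01  1.76693729e+00  6.18093522e-04
  1.73305321e+00 -3.35546930e-01]
```

Call:
drive_tool(
  deltas=[
    {"tx":0,"ty":0,"tz":0,"ax":0,"ay":0,"az":0,"fingers":0.05},
    {"tx":0,"ty":0.0005,"tz":0.02,"ax":0,"ay":0,"az":0,"fingers":0.05},
    {"tx":0,"ty":0,"tz":0.014,"ax":0,"ay":0,"az":0,"fingers":0.05},
    {"tx":0,"ty":0,"tz":0.006,"ax":0,"ay":0,"az":0,"fingers":0.05},
    {"tx":0,"ty":0,"tz":0,"ax":0,"ay":0,"az":0,"fingers":0.0},
    {"tx":0,"ty":0,"tz":0,"ax":0,"ay":0,"az":0,"fingers":0.0},
    {"tx":0,"ty":0,"tz":0,"ax":0,"ay":0,"az":0,"fingers":0.0},
    {"tx":0,"ty":0,"tz":0,"ax":0,"ay":0,"az":0,"fingers":0.0},
    {"tx":0,"ty":0,"tz":0,"ax":0,"ay":0,"az":0,"fingers":0.0},
    {"tx":0,"ty":0,"tz":0,"ax":0,"ay":0,"az":0,"fingers":0.0},
    {"tx":0,"ty":0,"tz":0,"ax":0,"ay":0,"az":0,"fingers":0.0},
    {"tx":0,"ty":0,"tz":0,"ax":0,"ay":0,"az":0,"fingers":0.0},
    {"tx":0,"ty":0,"tz":0,"ax":0,"ay":0,"az":0,"fingers":0.0},
  ],
  newtons=30,
)

```text
time_s: 13.42
ee_pos: [0.4199, 0.1247, 0.2942]
tool_rot: [0.49, 0.872, 0.001, 0.0]
ft_force: [1.8, 1.6, 2.4]
gripper_width: 0.0107
gripper_force: 30.0
```

Call:
drive_tool(
  deltas=[
    {"tx":0,"ty":0.0077,"tz":-0.0038,"ax":0.035,"ay":0,"az":0,"fingers":0.0},
    {"tx":0,"ty":0.0077,"tz":-0.0038,"ax":0.035,"ay":0,"az":0,"fingers":0.0},
    {"tx":0,"ty":0,"tz":0,"ax":0,"ay":0,"az":0,"fingers":0.0},
  ],
)

```text
time_s: 13.67
ee_pos: [0.4336, 0.133, 0.301]
tool_rot: [0.489, 0.871, -0.031, -0.018]
ft_force: [-0.3, -0.9, -0.5]
gripper_width: 0.0113
gripper_force: 30.0
```

Call:
drive_tool(
  deltas=[
    {"tx":0,"ty":0.0077,"tz":-0.0038,"ax":0.035,"ay":0,"az":0,"fingers":0.0},
    {"tx":0,"ty":0.0077,"tz":-0.0038,"ax":0.035,"ay":0,"az":0,"fingers":0.0},
    {"tx":0,"ty":0,"tz":0,"ax":0,"ay":0,"az":0,"fingers":0.0},
  ],
)

```text
time_s: 13.92
ee_pos: [0.4471, 0.1412, 0.3069]
tool_rot: [0.489, 0.87, -0.062, -0.035]
ft_force: [-0.3, -0.9, 0.5]
gripper_width: 0.0112
gripper_force: 30.0
```

The lid is free at 8° with almost no force. Continuing.

Call:
drive_tool(
  deltas=[
    {"tx":0,"ty":0.0077,"tz":-0.0038,"ax":0.035,"ay":0,"az":0,"fingers":0.0},
    {"tx":0,"ty":0.0077,"tz":-0.0038,"ax":0.035,"ay":0,"az":0,"fingers":0.0},
    {"tx":0,"ty":0.0077,"tz":-0.0038,"ax":0.035,"ay":0,"az":0,"fingers":0.0},
    {"tx":0,"ty":0.0077,"tz":-0.0038,"ax":0.035,"ay":0,"az":0,"fingers":0.0},
    {"tx":0,"ty":0.0077,"tz":-0.0038,"ax":0.035,"ay":0,"az":0,"fingers":0.0},
    {"tx":0,"ty":0.0077,"tz":-0.0038,"ax":0.035,"ay":0,"az":0,"fingers":0.0},
    {"tx":0,"ty":0.0077,"tz":-0.0038,"ax":0.035,"ay":0,"az":0,"fingers":0.0},
    {"tx":0,"ty":0,"tz":0,"ax":0,"ay":0,"az":0,"fingers":0.0},
  ],
)

```text
time_s: 14.58
ee_pos: [0.497, 0.1715, 0.3192]
tool_rot: [0.481, 0.856, -0.168, -0.094]
ft_force: [-1.0, -0.8, -0.4]
gripper_width: 0.0113
gripper_force: 30.0
```

```bash
cat >> h.py <<'E'
def lidangle(s,L=.170):
    M=Ro.from_quat(s["tool_rot"]).as_matrix(); B=s["ee_pos"]+L*M[:,2]
    b=Ro.from_euler('z',-YAW).apply(B-W([.064,-.0325,.075]))
    print("bar rel hinge",b.round(4),"r",np.hypot(b[0],b[2]).round(4),"lid deg",np.degrees(np.arctan2(b[2],-b[0])-np.arctan2(.049,.112)).round(1))
E
python3 - <<'E'
from plant import robot
from h import *
s=robot.read_state(); rep(s); lidangle(s); print(s["q"].round(3))
E
```

```text
t 14.58 p [0.497  0.1715 0.3192] yax 31.36 z [-0.323 -0.196 -0.926] F [-1.  -0.8 -0.4] w 0.0113 g 30.0
bar rel hinge [-0.0852 -0.0002  0.0838] r 0.1195 lid deg 20.9
[ 0.297  0.061  1.436 -0.104  2.02  -0.277]
```

Call:
drive_tool(
  deltas=[
    {"tx":0,"ty":0.0077,"tz":-0.0038,"ax":0.035,"ay":0,"az":0,"fingers":0.0},
    {"tx":0,"ty":0.0077,"tz":-0.0038,"ax":0.035,"ay":0,"az":0,"fingers":0.0},
    {"tx":0,"ty":0.0077,"tz":-0.0038,"ax":0.035,"ay":0,"az":0,"fingers":0.0},
    {"tx":0,"ty":0.0077,"tz":-0.0038,"ax":0.035,"ay":0,"az":0,"fingers":0.0},
    {"tx":0,"ty":0.0077,"tz":-0.0038,"ax":0.035,"ay":0,"az":0,"fingers":0.0},
    {"tx":0,"ty":0.0077,"tz":-0.0038,"ax":0.035,"ay":0,"az":0,"fingers":0.0},
    {"tx":0,"ty":0.0077,"tz":-0.0038,"ax":0.035,"ay":0,"az":0,"fingers":0.0},
    {"tx":0,"ty":0,"tz":0,"ax":0,"ay":0,"az":0,"fingers":0.0},
  ],
)

```text
time_s: 15.25
ee_pos: [0.548, 0.2025, 0.3171]
tool_rot: [0.466, 0.829, -0.271, -0.152]
ft_force: [-0.5, -0.6, 1.1]
gripper_width: 0.0111
gripper_force: 30.0
```

Call:
drive_tool(
  deltas=[
    {"tx":0,"ty":0.0077,"tz":-0.0038,"ax":0.035,"ay":0,"az":0,"fingers":0.0},
    {"tx":0,"ty":0.0077,"tz":-0.0038,"ax":0.035,"ay":0,"az":0,"fingers":0.0},
    {"tx":0,"ty":0.0077,"tz":-0.0038,"ax":0.035,"ay":0,"az":0,"fingers":0.0},
    {"tx":0,"ty":0.0077,"tz":-0.0038,"ax":0.035,"ay":0,"az":0,"fingers":0.0},
    {"tx":0,"ty":0.0077,"tz":-0.0038,"ax":0.035,"ay":0,"az":0,"fingers":0.0},
    {"tx":0,"ty":0,"tz":0,"ax":0,"ay":0,"az":0,"fingers":0.0},
    {"tx":0,"ty":0,"tz":0,"ax":0,"ay":0,"az":0,"fingers":0.0},
  ],
)

```text
time_s: 15.83
ee_pos: [0.5833, 0.224, 0.3075]
tool_rot: [0.451, 0.803, -0.341, -0.192]
ft_force: [-0.2, -0.1, -2.2]
gripper_width: 0.0113
gripper_force: 30.0
```

```bash
python3 - <<'E'
from plant import robot
from h import *
s=robot.read_state(); rep(s); lidangle(s); print(s["q"].round(3))
f=robot.grab_frame("side"); t=robot.grab_frame("top")
cv2.imwrite("pics/e.png",np.hstack([cv2.resize(f["color"][130:310,190:360],(400,424)),cv2.resize(t["color"][140:310,190:410],(390,424))]))
E
```

```text
t 15.83 p [0.5833 0.224  0.3075] yax 31.37 z [-0.615 -0.374 -0.695] F [-0.2 -0.1 -2.2] w 0.0113 g 30.0
bar rel hinge [-0.0424 -0.0003  0.1114] r 0.1192 lid deg 45.5
[ 0.35   0.502  1.004 -0.214  2.418 -0.3  ]
```

View pics/e.png

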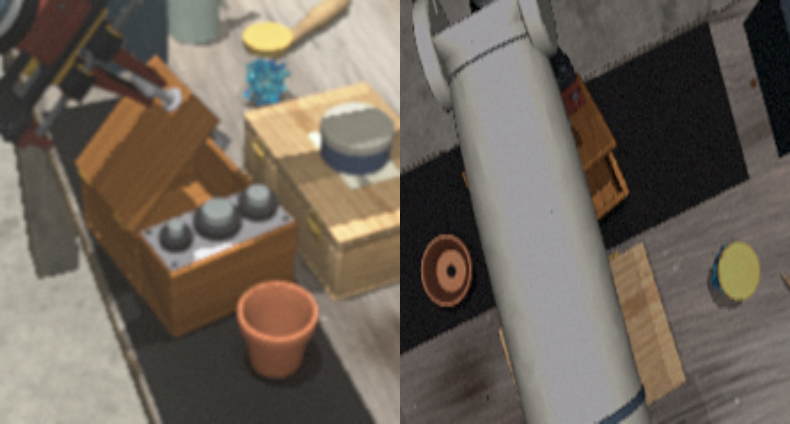

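The lid stands open at about 45°, gripped at the handle. The pot and jar are where they were, so I'm handing in.

```bash
python3 -c "
from plant import robot
print(robot.sign_off())"
```

```text
the job is handed in; nothing more can be done
None
```

The job is handed in: the first tug showed the lid was caught, so I pressed the keys home from smallest to largest, and the robot now holds the lid open at about 45°, with the pot and jar unmoved.

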